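# Rolling pin out of a half-open drawer

## Robot

A 6-joint arm with a two-finger parallel gripper is mounted at the origin on a cart in front of the work surface, level with it; the furniture and walls round the work are solid. World frame = base frame: x ahead of the robot, y to its left, z up, the work surface at z = 0. Lengths are in mm, angles in rad, forces in N, time in s.
With the tool pointing down it reaches from about 275 to 725 mm from the base axis. Payload 15.9 kg.
Tool frame: the origin (TCP) lies between the finger pads; the fingertips stand 19 mm ahead of it and the grasp point (between the pads) is the TCP (robot.tip_reach is the distance from the TCP to the fingertips, in mm); z points along the fingers, y is the line along which they close (so a half turn about z gives the same grasp; the last joint's range is limited). The gripper opens to 85 mm and grips with 20 to 120 N. Pads are 22 mm wide; open, the fingers measure 114 mm over their backs; the gripper's body (76 mm by 85 mm) begins 54 mm behind the grasp point. The pads swing forward as they close: fully open they stand 13 mm farther back than shut.
Start: joints at [1.338, 0.213, -0.034, 1.323, 0, 1.571], TCP at [115.346, 486.498, 215.206] pointing down, gripper open.
Joint ranges: [-2.98, 2.98], [-0.74, 1.72], [-1.14, 1.35], [-2.1, 2.04], [-1.57, 1.44], [-3.14, 3.14]. Speed limits (rad/s): [1.89, 1.89, 2.39, 2.57, 3.14, 3.14].

## Interface

Orientations are given as a 3x3 rotation matrix whose columns are the frame's x, y, z axes.
In Python, from station import robot gives the robot as it stands.
- The arm moves only by the tool send_rows, never from a script. Its argument "moves" is a list of rows, each an object of numbers: "tx", "ty", "tz": the shift along the tool's x, y, z in m; "ax", "ay", "az": the turn, a rotation vector about the tool's x, y, z in rad; "jaw": the opening in per cent of the stroke, from 0 (shut) to 100 (fully open). In form: [{"tx": .., "ty": .., "tz": .., "ax": .., "ay": .., "az": .., "jaw": ..}, ...]. A call has exactly 8 rows; each row shifts and turns the commanded pose from where the row before left it, along the tool's axes as they then stand; what a row does not reach is not made up. A row lasts 1/12 s, in which the tool goes at most 41.7 mm and 7.16 degrees, less where a joint would pass 70% of its speed; a pose out of reach is approached as far as the arm can. A call with a gripper value outside its range is refused whole. The fingers move at their own pace and stop on an object; "force" is the grip in N (left out, the last holds). Time passes only in rows, so rows that do not move let the fingers close, or fill a call up. It gives the time, the measured TCP pose, the force, the opening and the grip force at its end, in the units of the state.
- robot.state(): the state, without advancing time (a new reading comes with each control period).
- robot.snapshot(name): name is "side" or "top" or "wrist"; returns (picture, depth): 420x560x3 uint8, red, green, blue; 420x560 float32, mm along the optical axis (not along the pixel's ray), 0 where there is no reading.
- robot.calibration(name): a dict with "fx", "fy", "cx", "cy" (pixels), "origin" and "attitude" of the camera in the world. Camera axes: x right, y up, looking along -z (the intrinsics and any distortion apply to the point x, -y, -z); pixel columns grow to the right and rows downward; lengths in mm; the calibration is good to about 2 mm. A picture is of the moment at which its call begins: read the wrist's pose just before it. calibration takes no time and is no camera call; for the wrist camera it gives the pose at the moment of the call.
- robot.close_job(): hands the job in; it is judged then, once.
Trained networks look in the newest picture that a camera, given by its name, has taken for a name from the list of things; names that differ only in an ending like _2 or _b are one class to them, and where a whole thing is asked for, a point or a joint stands for the part that bears it (a point fixed in the world has none). Each returns a list of dicts, best first, with "confidence" (0 to 1); they miss things now and then, are a little off and sometimes report something else, mostly with a low value. They report only what shows in the picture. A call takes as long as a camera call.
- robot.silhouettes(thing, camera): "region" (420x560 bool, what is visible of it) and "uv" ([column, row] in pixels, amid what is visible of it).
The state is a dict: "time": time; "qpos": joint angles; "dq": joint speeds; "tau": joint torques, N m; "tcp_pos": TCP position; "tool_rot": TCP orientation; "contact_force": force on the tool from outside, world axes, zero at the start; "moment": the same for the moment, N m; "finger_gap": finger opening in mm; "finger_force": force on a finger pad.
Only numpy, scipy, OpenCV 4.12 (cv2) and the standard library are available. Lean on these libraries where they do the work, as an engineer would, in place of code of your own. Each camera call takes 0.05 s, during which the arm holds its last target. There are 200 camera calls.

## Task

Pull the drawer of the low wooden unit out to its stop. It opens less far than the rolling pin inside is long, so raise the pin's front end over the drawer front and draw the pin out tilted, without wedging it hard against the unit's top board. Finish still holding the pin in the gripper, level and about 10 cm clear above the top of the unit, touching nothing else, with the drawer left open and everything else on the worktop left where it stands.

Things in the scene. Friction and masses are not known exactly. Their poses are not given: they have to be found in the camera images.
- chest: low wooden single-drawer unit fixed on the worktop, 350 deep x 224 wide x 126 mm high; origin at the centre of its underside; its front with the drawer faces its own -x axis, its y axis runs across the front, z up. The top panel is 14 mm thick (underside 112 mm above the worktop) and its front edge lies 175 mm from the origin towards -x. A wooden bowl 181 mm wide and 52 mm high with walnuts is fixed on its top, centred 75 mm behind the origin (towards +x)
- unit_top: the top board of the unit, 350 x 224 x 14 mm, part of the unit; origin at the centre of its underside
- drawer (a joint): how far the drawer is pulled out, m: 0 closed, 0.20 at its stop, where the opening between the drawer front and the top panel's edge is 200 mm long; the drawer slides straight out along the unit's -x, with about 3 N of friction, and stays where it is left. It starts closed or up to 12 mm open
- drawer_handle (a point): middle of the drawer's straight steel bar pull: 10 mm thick, 110 mm clear length along the unit's y axis, 86 mm above the worktop; its centre line stands 42 mm in front of the drawer's face and moves with the drawer
- drawer_floor (a point): middle of the drawer's inner floor, 32 mm above the worktop, moving with the drawer. Inside, the drawer is 312 mm long (unit's x) and 176 mm wide; this point is 156 mm from the inside of the drawer front and from the rear wall. The drawer front is 14 mm thick and its rim is 102 mm above the worktop (70 mm above the inner floor); the side and rear walls reach 50 mm above the inner floor. The underside of the unit's top panel is 80 mm above the inner floor
- rolling_pin: beech rolling pin, 286 mm long, 0.3 to 0.6 kg: barrel 56 mm in diameter and 164 mm long, and a handle 61 mm long and up to 24 mm in diameter at each end; its length runs along its own y axis. It lies in the drawer lengthwise (along the unit's x axis, within 3 degrees), free to slide and roll; the two ends are alike
- pin_middle (a point): the middle of the rolling pin, on its axis (28 mm above what it lies on)
- pin_end_a (a point): tip of one handle of the rolling pin, on the axis, 143 mm from the middle
- pin_end_b (a point): tip of the other handle of the rolling pin, on the axis, 143 mm from the middle
- round_cutter: round tin cookie cutter, 56 mm across, 26 mm high; leave it alone
- tree_cutter: tin cookie cutter in the shape of a fir tree, 71 x 52 mm, 20 mm high; leave it alone
- nutcracker: steel lever nutcracker lying flat, 174 x 38 x 12 mm; leave it alone
- cinnamon: bundle of cinnamon sticks, 101 x 39 x 25 mm; leave it alone
- pastry_brush: flat pastry brush lying down, 182 x 66 x 9 mm; leave it alone

How it is judged:
By the outcome, as a careful person would: the job done as asked, in the order asked, and still so for the second after the job is handed in, while the arm keeps its last pose, push and grip.
It also fails if it takes over 51 s, if anything falls off the work surface, if the arm or the gripper's body presses on something with over 40 N, if the wrist force passes 120 N, or if a joint passes its speed limit or range.

## Working session

There is one attempt and no reset: what is moved stays moved. The work goes in short steps, Python scripts to look and compute and a tool call to move; the robot and the scene stay as the last step left them, time stands still between calls to the robot, and variables do not carry over. Pictures are saved under pics/ and viewed, at most 10 in all, crops included, and the job is handed in when it is done.

Besides the shell and the picture viewer there is one more tool, called after "Call:" by a JSON object that holds its "name" and its "arguments". send_rows: Moves the arm, as the interface text tells. Its arguments: {"type":"object","properties":{"moves":{"type":"array"},"force":{"type":"number"}},"required":["moves"]}

```bash
mkdir -p pics; ls; cat > h.py <<'E'
import numpy as np, cv2
from station import robot
def pts(name, depth, mask=None):
    c=robot.calibration(name); m=depth>0
    if mask is not None: m&=mask
    v,u=np.nonzero(m); d=depth[v,u]
    p=np.c_[(u-c["cx"])/c["fx"]*d, -(v-c["cy"])/c["fy"]*d, -d]
    return p@np.array(c["attitude"]).T+np.array(c["origin"])
E
python3 - <<'E'
from h import *
s=robot.state(); print(s)
for n in ("top","side"):
    im,d=robot.snapshot(n); cv2.imwrite(f"pics/{n}0.png",im[:,:,::-1]); np.save(f"{n}0.npy",d)
    print({k:np.round(v,3).tolist() if not isinstance(v,str) else v for k,v in robot.calibration(n).items()})
    for t in ("chest","drawer_handle","unit_top"):
        for r in robot.silhouettes(t,n)[:2]:
            p=pts(n,d,r["region"]); print(n,t,r["confidence"],r["uv"],r["region"].sum(),np.percentile(p,[2,50,98],axis=0).round().tolist())
E
```

```text
pics
{'time': 0.0, 'qpos': array([ 1.33800102e+00,  2.13344780e-01, -3.50406200e-02,  1.32351074e+00,
        3.17622611e-05,  1.57079259e+00]), 'dq': array([ 0.00086306,  0.00025306,  0.00032479,  0.00015872,  0.00123491,
       -0.00043326]), 'tau': array([-2.31157806e-03, -6.86157346e+01,  4.87120378e+01,  1.72054960e-02,
       -3.26567761e-04, -5.41744058e-06]), 'tcp_pos': array([115.25701974, 486.16969715, 214.72919406]), 'tool_rot': array([[-9.73026179e-01,  2.30694546e-01, -2.84630111e-04],
       [ 2.30694719e-01,  9.73025599e-01, -1.06281676e-03],
       [ 3.17663552e-05, -1.09981119e-03, -9.99999395e-01]]), 'contact_force': array([-0.09402259, -0.70997264,  0.11149455]), 'moment': array([-0.04056995,  0.00031432, -0.0204833 ]), 'finger_force': 0.0, 'finger_gap': 85.46117893907467}
{'fx': 516.06, 'fy': 516.06, 'cx': 283.366, 'cy': 203.589, 'origin': [134.106, 379.827, 1311.983], 'attitude': [[-0.251, 0.919, -0.304], [-0.968, -0.238, 0.08], [0.001, 0.314, 0.949]]}
top chest 0.67 [214.5, 209.1] 14732 [[449.0, 258.0, 37.0], [543.0, 441.0, 126.0], [669.0, 613.0, 177.0]]
top drawer_handle 0.79 [289.4, 188.7] 856 [[446.0, 196.0, -3.0], [555.0, 260.0, 96.0], [657.0, 277.0, 106.0]]
top unit_top 0.92 [232.4, 202.4] 8269 [[453.0, 278.0, 119.0], [536.0, 389.0, 125.0], [675.0, 617.0, 130.0]]
top unit_top 0.67 [289.1, 195.0] 881 [[446.0, 211.0, -2.0], [548.0, 260.0, 97.0], [658.0, 276.0, 121.0]]
{'fx': 516.974, 'fy': 516.974, 'cx': 285.081, 'cy': 209.691, 'origin': [-101.876, -632.178, 727.707], 'attitude': [[0.812, 0.299, -0.501], [-0.584, 0.4, -0.707], [-0.011, 0.866, 0.499]]}
side chest 0.89 [252.9, 185.5] 10607 [[448.0, 219.0, 13.0], [529.0, 379.0, 124.0], [664.0, 610.0, 175.0]]
side drawer_handle 0.76 [289.1, 218.7] 2493 [[447.0, 211.0, 21.0], [546.0, 260.0, 73.0], [657.0, 386.0, 102.0]]
```

```bash
python3 - <<'E'
from h import *
d=np.load("top0.npy"); p=pts("top",d)
m=(abs(p[:,2]-126)<5)&(p[:,0]>350)&(p[:,0]<750)&(p[:,1]>150)&(p[:,1]<700)
q=p[m]; print(m.sum(), cv2.minAreaRect(q[:,:2].astype(np.float32)))
# trimmed edges
r=cv2.minAreaRect(q[:,:2].astype(np.float32))
n="side"; d=np.load("side0.npy"); p2=pts(n,d)
for nm,P in(("top",p),("side",p2)):
    h=P[(P[:,2]>76)&(P[:,2]<94)&(P[:,1]<262)&(P[:,1]>150)&(P[:,0]>400)&(P[:,0]<720)]
    print(nm,len(h)); 
    if len(h): print(np.percentile(h,[1,25,50,75,99],axis=0).round(1).tolist(), cv2.minAreaRect(h[:,:2].astype(np.float32)))
im=np.hstack([cv2.imread("pics/top0.png"),cv2.imread("pics/side0.png")]); cv2.imwrite("pics/both.png",cv2.resize(im,(800,300),interpolation=cv2.INTER_AREA))
E
```

```text
7726 ((586.8150024414062, 446.875244140625), (349.84552001953125, 267.71014404296875), 86.89753723144531)
top 311
[[479.6, 209.5, 82.7], [497.9, 215.5, 87.4], [549.0, 219.3, 89.3], [605.5, 228.6, 90.9], [626.3, 258.9, 93.7]] ((553.0361328125, 234.44041442871094), (47.07094192504883, 148.80325317382812), 87.79502868652344)
side 621
[[473.2, 208.2, 76.4], [519.0, 215.7, 83.9], [565.7, 252.3, 87.5], [610.1, 258.0, 90.0], [662.9, 261.8, 93.5]] ((557.7943115234375, 233.99069213867188), (55.12445068359375, 221.4967803955078), 89.21656799316406)
```

View pics/side0.png

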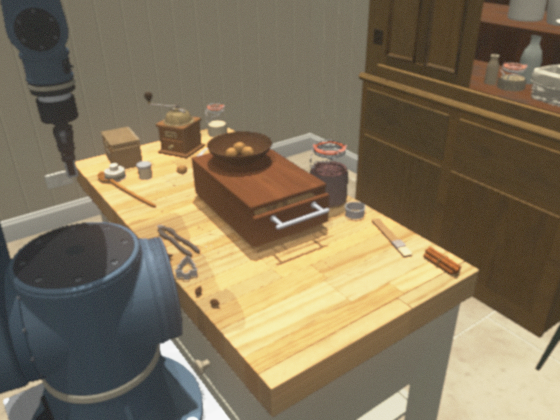

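View pics/top0.png

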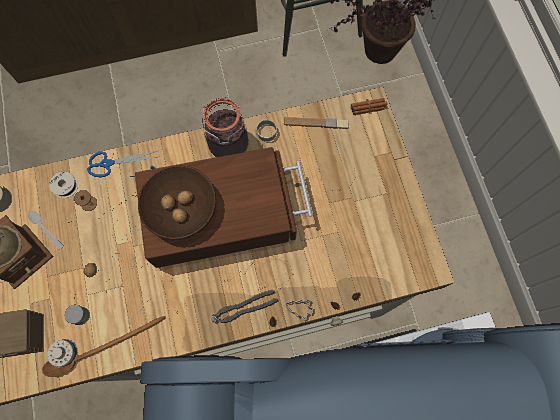

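The chest's front faces world −y (handle about pixel (301,190) in top, (302,217) in side). The tree cutter, nutcracker, brush and round cutter are all clear of the drawer's path. Next is a precise chest frame and the handle line.

```bash
python3 - <<'E'
from h import *
from scipy.optimize import least_squares
d=np.load("top0.npy"); c=robot.calibration("top")
p=pts("top",d)
m=(abs(p[:,2]-125)<5)&(p[:,0]>430)&(p[:,0]<690)&(p[:,1]>200)&(p[:,1]<640)
q=p[m][:,:2]; print("ztop",np.median(p[m][:,2]))
# edges by binning: front (min y per x), left (min x per y)
def line(a,b,lo,hi,n,f):
    e=np.linspace(lo,hi,n); A=[];B=[]
    for i in range(n-1):
        k=(a>=e[i])&(a<e[i+1])
        if k.sum()>3: A.append((e[i]+e[i+1])/2);B.append(f(b[k]))
    A=np.array(A);B=np.array(B);k=np.ones(len(A),bool)
    for _ in range(5):
        w=np.polyfit(A[k],B[k],1); r=abs(B-np.polyval(w,A)); k=r<max(3,np.median(r)*2)
    return w,r[k].std(),k.sum()
print("front",line(q[:,0],q[:,1],460,655,30,np.min))
print("nearside",line(q[:,1],q[:,0],280,600,40,np.min))
print("farside",line(q[:,1],q[:,0],280,400,20,np.max))
for n in("top","side"):
    P=pts(n,np.load(n+"0.npy")); h=P[(P[:,2]>79)&(P[:,2]<95)&(P[:,1]<228)&(P[:,1]>195)&(P[:,0]>470)&(P[:,0]<640)]
    w=np.polyfit(h[:,0],h[:,1],1); print(n,"bar",w,np.polyval(w,555),h[:,0].min(),h[:,0].max(),np.percentile(h[:,2],[5,50,95]))
    f=P[(P[:,2]>96)&(P[:,2]<105)&(P[:,1]<280)&(P[:,1]>240)&(P[:,0]>460)&(P[:,0]<650)]; print("rim",len(f),np.percentile(f[:,1],[5,50,95]) if len(f) else 0)
E
```

```text
ztop 125.35719607721956
front (array([-5.40673178e-02,  3.04169955e+02]), np.float64(0.33574194839336335), np.int64(29))
nearside (array([5.41684728e-02, 4.29636730e+02]), np.float64(0.3138413172663883), np.int64(39))
farside (array([6.39218820e-02, 6.49077916e+02]), np.float64(0.6857038772037346), np.int64(19))
top bar [-4.23597007e-02  2.40784230e+02] 217.27459567878535 477.95500180953127 626.8212709310347 [85.11985473 89.61463462 93.39108778]
rim 346 [257.4410113  265.26445015 273.15649146]
side bar [-4.18457622e-02  2.37863939e+02] 214.63954115094978 478.32854479954 629.5363120787205 [83.29346036 88.3582668  91.91975285]
rim 292 [254.7371964  262.63423091 270.89770046]
```

Call:
{"name": "send_rows", "arguments": {"moves": [{"az": -0.0894,"jaw": 40},{"az": -0.0894,"jaw": 40},{"tx": -0.0323,"ty": -0.0176,"jaw": 40},{"tx": -0.0323,"ty": -0.0176,"jaw": 40},{"tx": -0.0323,"ty": -0.0176,"jaw": 40},{"tx": -0.0323,"ty": -0.0176,"jaw": 40},{"tx": -0.0323,"ty": -0.0176,"jaw": 40},{"tx": -0.0323,"ty": -0.0176,"jaw": 40}]}}

```text
validation failed for argument at $.mo...
```

Call:
{"name": "send_rows", "arguments": {"moves": [{"tx": -0.0323,"ty": -0.0176,"jaw": 40},{"tx": -0.0323,"ty": -0.0176,"jaw": 40},{"tx": -0.0323,"ty": -0.0176,"jaw": 40},{"tx": -0.0323,"ty": -0.0176,"jaw": 40},{"tx": -0.0323,"ty": -0.0176,"jaw": 40},{"tx": -0.0323,"ty": -0.0176,"jaw": 40},{"tx": -0.0323,"ty": -0.0176,"jaw": 40},{"tx": -0.0323,"ty": -0.0176,"jaw": 40}]}}

```text
validation failed for argument at $.mo...
```

```bash
python3 - <<'E'
from h import *
s=robot.state(); print(s["time"],s["tcp_pos"],s["tool_rot"].round(4).tolist(),s["finger_gap"],s["qpos"].round(2))
im,d=robot.snapshot("wrist"); cv2.imwrite("pics/w1.png",im[:,:,::-1])
P=pts("wrist",d); h=P[(P[:,2]>79)&(P[:,2]<95)&(P[:,1]<235)&(P[:,1]>180)&(P[:,0]>460)&(P[:,0]<650)]
print(len(h))
if len(h): print("bar",np.percentile(h,[1,50,99],axis=0).round(1).tolist()); w=np.polyfit(h[:,0],h[:,1],1); print(w,np.polyval(w,553))
E
```

```text
0.4 [115.336399   486.46806812 215.1411141 ] [[-0.973, 0.2307, -0.0], [0.2307, 0.973, -0.0001], [0.0, -0.0001, -1.0]] 85.65151502915529 [ 1.34  0.21 -0.03  1.32  0.    1.57]
0
```

View pics/w1.png

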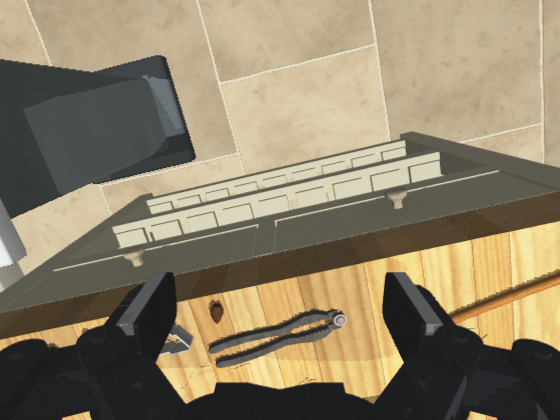

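The rows were refused and the arm has not moved; they probably need all seven keys. The wrist picture only shows the worktop edge below the start pose.

Call:
{"name": "send_rows", "arguments": {"moves": [{"tx": 0,"ty": 0,"tz": 0,"ax": 0,"ay": 0,"az": -0.0894,"jaw": 40},{"tx": 0,"ty": 0,"tz": 0,"ax": 0,"ay": 0,"az": -0.0894,"jaw": 40},{"tx": -0.0323,"ty": -0.0176,"tz": 0,"ax": 0,"ay": 0,"az": 0,"jaw": 40},{"tx": -0.0323,"ty": -0.0176,"tz": 0,"ax": 0,"ay": 0,"az": 0,"jaw": 40},{"tx": -0.0323,"ty": -0.0176,"tz": 0,"ax": 0,"ay": 0,"az": 0,"jaw": 40},{"tx": -0.0323,"ty": -0.0176,"tz": 0,"ax": 0,"ay": 0,"az": 0,"jaw": 40},{"tx": -0.0323,"ty": -0.0176,"tz": 0,"ax": 0,"ay": 0,"az": 0,"jaw": 40},{"tx": -0.0323,"ty": -0.0176,"tz": 0,"ax": 0,"ay": 0,"az": 0,"jaw": 40}]}}

```text
time: 1.12
tcp_pos: [304.5, 369.4, 215.4]
tool_rot: [[-0.999, 0.054, 0.0], [0.054, 0.999, 0.0], [-0.0, 0.0, -1.0]]
contact_force: [0.4, 1.4, 0.6]
finger_gap: 34.3
finger_force: 0.0
```

Call:
{"name": "send_rows", "arguments": {"moves": [{"tx": -0.0323,"ty": -0.0176,"tz": 0,"ax": 0,"ay": 0,"az": 0,"jaw": 40},{"tx": -0.0323,"ty": -0.0176,"tz": 0,"ax": 0,"ay": 0,"az": 0,"jaw": 40},{"tx": -0.0323,"ty": -0.0176,"tz": 0,"ax": 0,"ay": 0,"az": 0,"jaw": 40},{"tx": -0.0323,"ty": -0.0176,"tz": 0,"ax": 0,"ay": 0,"az": 0,"jaw": 40},{"tx": -0.0323,"ty": -0.0176,"tz": 0,"ax": 0,"ay": 0,"az": 0,"jaw": 40},{"tx": -0.0323,"ty": -0.0176,"tz": 0,"ax": 0,"ay": 0,"az": 0,"jaw": 40},{"tx": -0.0323,"ty": -0.0176,"tz": 0,"ax": 0,"ay": 0,"az": 0,"jaw": 40},{"tx": -0.0323,"ty": -0.0176,"tz": 0,"ax": 0,"ay": 0,"az": 0,"jaw": 40}]}}

```text
time: 1.78
tcp_pos: [555.0, 214.7, 215.2]
tool_rot: [[-0.999, 0.054, 0.0], [0.054, 0.999, 0.0], [-0.0, 0.0, -1.0]]
contact_force: [0.7, 0.2, 1.6]
finger_gap: 34.2
finger_force: 0.0
```

```bash
python3 - <<'E'
from h import *
s=robot.state(); print(s["time"],s["tcp_pos"],s["tool_rot"].round(4).tolist(),s["finger_gap"],s["qpos"].round(2))
im,d=robot.snapshot("wrist"); cv2.imwrite("pics/w2.png",im[:,:,::-1])
P=pts("wrist",d); h=P[(P[:,2]>79)&(P[:,2]<95)&(P[:,1]<235)&(P[:,1]>180)&(P[:,0]>460)&(P[:,0]<650)]
print(len(h))
if len(h): print("bar",np.percentile(h,[1,50,99],axis=0).round(1).tolist()); w=np.polyfit(h[:,0],h[:,1],1); print(w,np.polyval(w,553))
E
```

```text
1.7833 [554.99009345 214.68729807 215.20443217] [[-0.9985, 0.0542, 0.0001], [0.0542, 0.9985, 0.0001], [-0.0001, 0.0001, -1.0]] 34.2142360724229 [0.37 0.42 0.25 1.4  0.   0.42]
2578
bar [[483.1, 206.1, 85.1], [548.7, 214.7, 89.1], [629.3, 234.0, 91.1]]
[-3.82725397e-02  2.37004566e+02] 215.83985138489513
```

View pics/w2.png

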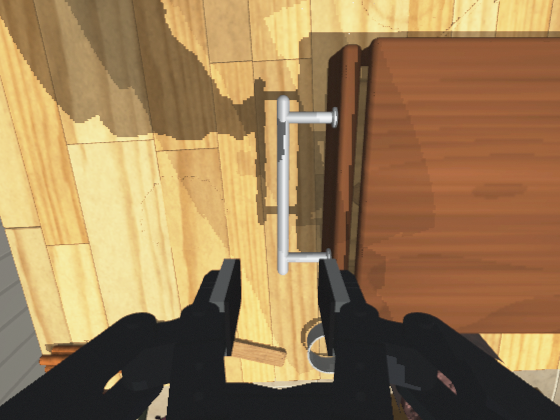

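The picture shows the bar at column 283 running midway between the fingers (inner faces at 240 and 320), so I can descend onto it.

Call:
{"name": "send_rows", "arguments": {"moves": [{"tx": 0,"ty": 0,"tz": 0.022,"ax": 0,"ay": 0,"az": 0,"jaw": 40},{"tx": 0,"ty": 0,"tz": 0.022,"ax": 0,"ay": 0,"az": 0,"jaw": 40},{"tx": 0,"ty": 0,"tz": 0.022,"ax": 0,"ay": 0,"az": 0,"jaw": 40},{"tx": 0,"ty": 0,"tz": 0.016,"ax": 0,"ay": 0,"az": 0,"jaw": 40},{"tx": 0,"ty": 0,"tz": 0.014,"ax": 0,"ay": 0,"az": 0,"jaw": 40},{"tx": 0,"ty": 0,"tz": 0.012,"ax": 0,"ay": 0,"az": 0,"jaw": 40},{"tx": 0,"ty": 0,"tz": 0.012,"ax": 0,"ay": 0,"az": 0,"jaw": 40},{"tx": 0,"ty": 0,"tz": 0.008,"ax": 0,"ay": 0,"az": 0,"jaw": 40}]}}

```text
time: 2.5
tcp_pos: [553.1, 215.9, 86.0]
tool_rot: [[-0.999, 0.054, -0.001], [0.054, 0.999, -0.0], [0.001, -0.0, -1.0]]
contact_force: [0.5, 0.1, 0.0]
finger_gap: 33.9
finger_force: 0.0
```

Call:
{"name": "send_rows", "arguments": {"moves": [{"tx": 0,"ty": 0,"tz": 0,"ax": 0,"ay": 0,"az": 0,"jaw": 0},{"tx": 0,"ty": 0,"tz": 0,"ax": 0,"ay": 0,"az": 0,"jaw": 0},{"tx": 0,"ty": 0,"tz": 0,"ax": 0,"ay": 0,"az": 0,"jaw": 0},{"tx": 0,"ty": 0,"tz": 0,"ax": 0,"ay": 0,"az": 0,"jaw": 0},{"tx": 0,"ty": 0,"tz": 0,"ax": 0,"ay": 0,"az": 0,"jaw": 0},{"tx": 0,"ty": -0.003,"tz": 0,"ax": 0,"ay": 0,"az": 0,"jaw": 0},{"tx": 0,"ty": -0.005,"tz": 0,"ax": 0,"ay": 0,"az": 0,"jaw": 0},{"tx": 0,"ty": -0.007,"tz": 0,"ax": 0,"ay": 0,"az": 0,"jaw": 0}], "force": 30}}

```text
time: 3.17
tcp_pos: [552.8, 200.8, 87.3]
tool_rot: [[-0.999, 0.054, 0.0], [0.054, 0.999, 0.0], [-0.0, 0.0, -1.0]]
contact_force: [1.1, 0.1, 0.2]
finger_gap: 0.0
finger_force: 0.0
```

```bash
python3 - <<'E'
from h import *
s=robot.state(); print(s["time"],s["tcp_pos"],s["finger_gap"],s["finger_force"],s["contact_force"])
im,d=robot.snapshot("wrist"); cv2.imwrite("pics/w3.png",im[:,:,::-1])
P=pts("wrist",d); h=P[(P[:,2]>79)&(P[:,2]<95)&(P[:,1]<235)&(P[:,1]>150)&(P[:,0]>460)&(P[:,0]<540)]
print(len(h),np.percentile(h,[1,50,99],axis=0).round(1).tolist())
im,d=robot.snapshot("side"); 
P=pts("side",d); h=P[(P[:,2]>79)&(P[:,2]<92)&(P[:,1]<225)&(P[:,1]>150)&(P[:,0]>590)&(P[:,0]<640)]
print(len(h),np.percentile(h,[1,50,99],axis=0).round(1).tolist())
E
```

```text
3.1667 [552.77813843 200.77673349  87.29074286] 0.03671931084361159 0.0 [1.09216244 0.06939899 0.20257063]
3616 [[477.7, 212.1, 86.4], [500.2, 218.5, 90.2], [539.1, 234.2, 92.0]]
60 [[590.4, 207.1, 82.1], [611.3, 211.0, 88.1], [629.3, 224.8, 91.6]]
```

View pics/w3.png

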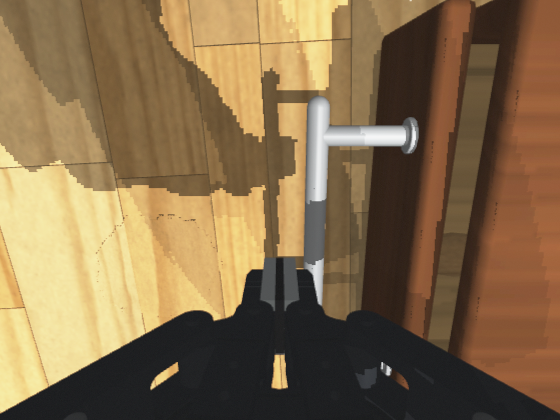

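The bar (col 317) is still in place, inboard of the shut fingers (col 280), so the grip missed it. I'll check the real fingertip heights from depth.

```bash
python3 - <<'E'
from h import *
im,d=robot.snapshot("wrist"); c=robot.calibration("wrist"); print(np.round(c["origin"],1),np.round(c["attitude"],3).tolist(),c["fx"],robot.tip_reach)
def w(u,v):
    D=d[v,u]; return D,(np.array(c["attitude"])@[(u-c["cx"])/c["fx"]*D,-(v-c["cy"])/c["fy"]*D,-D]+c["origin"]).round(1)
for u,v in [(268,262),(292,262),(270,280),(292,280),(292,300),(255,290),(303,290),(317,190),(316,230),(316,280),(200,150)]: print(u,v,w(u,v))
s=robot.state(); print(s["tcp_pos"],s["finger_gap"],s["tool_rot"].round(3).tolist())
E
```

```text
[476.7 203.7 246.1] [[0.056, -0.953, -0.297], [0.998, 0.053, 0.016], [0.001, -0.297, 0.955]] 355.3179621770272 19.0
268 262 (np.float32(147.10918), array([541.1, 195.5, 112.2]))
292 262 (np.float32(145.94496), array([541.2, 205.4, 113.3]))
270 280 (np.float32(131.67772), array([540.8, 196.8, 128.3]))
292 280 (np.float32(131.34827), array([541.1, 204.9, 128.6]))
292 300 (np.float32(119.506676), array([541.7, 204.4, 141.2]))
255 290 (np.float32(133.94183), array([545.1, 190.8, 127.3]))
303 290 (np.float32(133.32372), array([545.8, 208.9, 127.9]))
317 190 (np.float32(159.38727), array([516.9, 218.5,  91.5]))
316 230 (np.float32(165.25975), array([536.1, 217.6,  91.3]))
316 280 (np.float32(173.52982), array([562.4, 217. ,  90.8]))
200 150 (np.float32(245.50854), array([ 5.078e+02,  1.473e+02, -4.000e-01]))
[552.7976156  200.3472353   87.29893736] -0.0638905464205279 [[-0.998, 0.055, 0.0], [0.055, 0.998, -0.0], [-0.0, -0.0, -1.0]]
```

```bash
python3 - <<'E'
from h import *
for n in("side","top","wrist"):
    im,d=robot.snapshot(n); P=pts(n,d)
    k=(abs(P[:,0]-553)<18)&(abs(P[:,1]-200)<25)&(P[:,2]>20)&(P[:,1]<209)
    q=P[k]; q=q[np.argsort(q[:,2])]; print(n,len(q),np.percentile(q,[0,2,10,50,98],axis=0).round(1).tolist()) if len(q) else print(n,0)
    if n=="side": cv2.imwrite("pics/s4.png",cv2.resize(im[130:280,190:390,::-1],(800,600),interpolation=cv2.INTER_CUBIC))
E
```

```text
side 436 [[535.1, 175.0, 88.4], [535.9, 175.8, 107.1], [537.7, 180.7, 117.4], [542.9, 189.5, 167.0], [561.9, 208.6, 276.4]]
top 519 [[535.0, 175.1, 105.9], [535.7, 175.6, 115.5], [537.9, 178.8, 151.4], [548.6, 192.5, 615.2], [570.0, 208.3, 618.4]]
wrist 13129 [[535.0, 175.0, 107.2], [535.1, 175.9, 113.7], [535.4, 179.7, 129.5], [541.0, 196.8, 159.9], [559.8, 208.5, 191.0]]
```

View pics/s4.png

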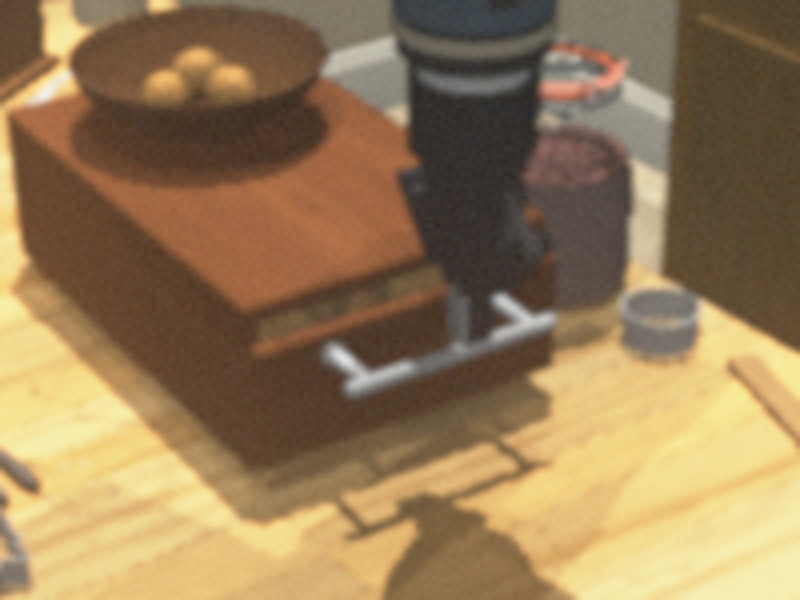

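The side view confirms the shut fingertips hang above the bar, at about z=106 with the TCP reported at 87. So the real tips sit about 19 mm behind the reported TCP. The true grasp point is therefore about 38 mm behind it, and I'll allow for that from now on.

Call:
{"name": "send_rows", "arguments": {"moves": [{"tx": 0,"ty": 0.0055,"tz": 0,"ax": 0,"ay": 0,"az": 0,"jaw": 40},{"tx": 0,"ty": 0.005,"tz": 0,"ax": 0,"ay": 0,"az": 0,"jaw": 40},{"tx": 0,"ty": 0.005,"tz": 0,"ax": 0,"ay": 0,"az": 0,"jaw": 40},{"tx": 0,"ty": 0,"tz": 0,"ax": 0,"ay": 0,"az": 0,"jaw": 40},{"tx": 0,"ty": 0,"tz": 0.01,"ax": 0,"ay": 0,"az": 0,"jaw": 40},{"tx": 0,"ty": 0,"tz": 0.01,"ax": 0,"ay": 0,"az": 0,"jaw": 40},{"tx": 0,"ty": 0,"tz": 0.01,"ax": 0,"ay": 0,"az": 0,"jaw": 40},{"tx": 0,"ty": 0,"tz": 0.008,"ax": 0,"ay": 0,"az": 0,"jaw": 40}]}}

```text
time: 4.13
tcp_pos: [552.9, 216.1, 47.3]
tool_rot: [[-0.999, 0.054, -0.001], [0.054, 0.999, -0.001], [0.001, -0.001, -1.0]]
contact_force: [-0.8, 0.1, 0.4]
finger_gap: 34.0
finger_force: 0.0
```

Call:
{"name": "send_rows", "arguments": {"moves": [{"tx": 0,"ty": 0,"tz": 0,"ax": 0,"ay": 0,"az": 0,"jaw": 0},{"tx": 0,"ty": 0,"tz": 0,"ax": 0,"ay": 0,"az": 0,"jaw": 0},{"tx": 0,"ty": 0,"tz": 0,"ax": 0,"ay": 0,"az": 0,"jaw": 0},{"tx": 0,"ty": 0,"tz": 0,"ax": 0,"ay": 0,"az": 0,"jaw": 0},{"tx": 0,"ty": 0,"tz": 0,"ax": 0,"ay": 0,"az": 0,"jaw": 0},{"tx": 0,"ty": 0,"tz": 0,"ax": 0,"ay": 0,"az": 0,"jaw": 0},{"tx": 0,"ty": 0,"tz": 0,"ax": 0,"ay": 0,"az": 0,"jaw": 0},{"tx": 0,"ty": -0.003,"tz": 0,"ax": 0,"ay": 0,"az": 0,"jaw": 0}], "force": 30}}

```text
time: 4.8
tcp_pos: [553.0, 213.9, 48.8]
tool_rot: [[-0.999, 0.053, -0.001], [0.053, 0.999, 0.0], [0.001, 0.0, -1.0]]
contact_force: [-0.5, 4.3, -17.7]
finger_gap: 8.9
finger_force: 29.0
```

Call:
{"name": "send_rows", "arguments": {"moves": [{"tx": 0,"ty": -0.006,"tz": 0,"ax": 0,"ay": 0,"az": 0,"jaw": 0},{"tx": 0,"ty": -0.012,"tz": 0,"ax": 0,"ay": 0,"az": 0,"jaw": 0},{"tx": 0,"ty": -0.014,"tz": 0,"ax": 0,"ay": 0,"az": 0,"jaw": 0},{"tx": 0,"ty": -0.014,"tz": 0,"ax": 0,"ay": 0,"az": 0,"jaw": 0},{"tx": 0,"ty": -0.014,"tz": 0,"ax": 0,"ay": 0,"az": 0,"jaw": 0},{"tx": 0,"ty": -0.014,"tz": 0,"ax": 0,"ay": 0,"az": 0,"jaw": 0},{"tx": 0,"ty": -0.014,"tz": 0,"ax": 0,"ay": 0,"az": 0,"jaw": 0},{"tx": 0,"ty": -0.014,"tz": 0,"ax": 0,"ay": 0,"az": 0,"jaw": 0}]}}

```text
time: 5.47
tcp_pos: [547.5, 110.2, 48.9]
tool_rot: [[-0.999, 0.054, -0.001], [0.054, 0.999, -0.0], [0.001, -0.0, -1.0]]
contact_force: [2.2, 3.3, -26.5]
finger_gap: 8.8
finger_force: 28.8
```

Call:
{"name": "send_rows", "arguments": {"moves": [{"tx": 0,"ty": -0.014,"tz": 0,"ax": 0,"ay": 0,"az": 0,"jaw": 0},{"tx": 0,"ty": -0.014,"tz": 0,"ax": 0,"ay": 0,"az": 0,"jaw": 0},{"tx": 0,"ty": -0.014,"tz": 0,"ax": 0,"ay": 0,"az": 0,"jaw": 0},{"tx": 0,"ty": -0.012,"tz": 0,"ax": 0,"ay": 0,"az": 0,"jaw": 0},{"tx": 0,"ty": -0.01,"tz": 0,"ax": 0,"ay": 0,"az": 0,"jaw": 0},{"tx": 0,"ty": -0.008,"tz": 0,"ax": 0,"ay": 0,"az": 0,"jaw": 0},{"tx": 0,"ty": -0.006,"tz": 0,"ax": 0,"ay": 0,"az": 0,"jaw": 0},{"tx": 0,"ty": -0.004,"tz": 0,"ax": 0,"ay": 0,"az": 0,"jaw": 0}]}}

```text
time: 6.13
tcp_pos: [543.1, 28.2, 48.9]
tool_rot: [[-0.998, 0.055, -0.001], [0.055, 0.998, -0.0], [0.0, -0.0, -1.0]]
contact_force: [2.3, 2.8, -26.5]
finger_gap: 8.9
finger_force: 29.0
```

Call:
{"name": "send_rows", "arguments": {"moves": [{"tx": 0,"ty": -0.003,"tz": 0.0005,"ax": 0,"ay": 0,"az": 0,"jaw": 0},{"tx": 0,"ty": -0.003,"tz": 0.0005,"ax": 0,"ay": 0,"az": 0,"jaw": 0},{"tx": 0,"ty": -0.002,"tz": 0,"ax": 0,"ay": 0,"az": 0,"jaw": 0},{"tx": 0,"ty": -0.001,"tz": 0,"ax": 0,"ay": 0,"az": 0,"jaw": 0},{"tx": 0,"ty": -0.001,"tz": 0,"ax": 0,"ay": 0,"az": 0,"jaw": 0},{"tx": 0,"ty": -0.001,"tz": 0,"ax": 0,"ay": 0,"az": 0,"jaw": 0},{"tx": 0,"ty": -0.001,"tz": 0,"ax": 0,"ay": 0,"az": 0,"jaw": 0},{"tx": 0,"ty": 0,"tz": 0,"ax": 0,"ay": 0,"az": 0,"jaw": 0}]}}

```text
time: 6.8
tcp_pos: [542.7, 18.9, 48.7]
tool_rot: [[-0.999, 0.053, 0.0], [0.053, 0.999, 0.003], [-0.0, 0.003, -1.0]]
contact_force: [-4.4, 15.5, -11.4]
finger_gap: 8.8
finger_force: 30.6
```

Call:
{"name": "send_rows", "arguments": {"moves": [{"tx": 0,"ty": 0.001,"tz": 0,"ax": 0,"ay": 0,"az": 0,"jaw": 38},{"tx": 0,"ty": 0,"tz": 0,"ax": 0,"ay": 0,"az": 0,"jaw": 38},{"tx": 0,"ty": 0,"tz": 0,"ax": 0,"ay": 0,"az": 0,"jaw": 38},{"tx": 0,"ty": 0,"tz": 0,"ax": 0,"ay": 0,"az": 0,"jaw": 38},{"tx": 0,"ty": 0,"tz": -0.01,"ax": 0,"ay": 0,"az": 0,"jaw": 38},{"tx": 0,"ty": 0,"tz": -0.02,"ax": 0,"ay": 0,"az": 0,"jaw": 38},{"tx": 0,"ty": 0,"tz": -0.03,"ax": 0,"ay": 0,"az": 0,"jaw": 38},{"tx": 0,"ty": 0,"tz": -0.03,"ax": 0,"ay": 0,"az": 0,"jaw": 38}]}}

```text
time: 7.47
tcp_pos: [542.4, 18.6, 139.9]
tool_rot: [[-0.999, 0.054, -0.001], [0.054, 0.999, -0.0], [0.001, -0.0, -1.0]]
contact_force: [0.7, 0.7, 0.8]
finger_gap: 32.5
finger_force: 0.0
```

Call:
{"name": "send_rows", "arguments": {"moves": [{"tx": 0,"ty": 0.015,"tz": -0.03,"ax": 0,"ay": 0,"az": 0.0785,"jaw": 38},{"tx": 0,"ty": 0.015,"tz": -0.025,"ax": 0,"ay": 0,"az": 0,"jaw": 80},{"tx": 0,"ty": 0.02,"tz": -0.015,"ax": 0,"ay": 0,"az": 0,"jaw": 80},{"tx": 0,"ty": 0.02,"tz": 0,"ax": 0,"ay": 0,"az": 0,"jaw": 80},{"tx": 0,"ty": 0.02,"tz": 0,"ax": 0,"ay": 0,"az": 0,"jaw": 80},{"tx": 0,"ty": 0.02,"tz": 0,"ax": 0,"ay": 0,"az": 0,"jaw": 80},{"tx": 0,"ty": 0,"tz": 0,"ax": 0,"ay": 0,"az": -0.0785,"jaw": 80},{"tx": 0,"ty": 0,"tz": 0,"ax": 0,"ay": 0,"az": 0,"jaw": 80}]}}

```text
time: 8.13
tcp_pos: [556.4, 128.8, 209.0]
tool_rot: [[-0.999, 0.049, 0.001], [0.049, 0.999, 0.0], [-0.001, 0.0, -1.0]]
contact_force: [-0.7, -0.9, -0.6]
finger_gap: 68.2
finger_force: 0.0
```

```bash
python3 - <<'E'
from h import *
s=robot.state(); print(s["time"],s["tcp_pos"],s["tool_rot"].round(4).tolist(),s["finger_gap"],s["qpos"].round(2))
O=np.array([556.3,274.1]); e=np.array([-.054,-.9985]); a=np.array([.9985,-.054])
for n in("wrist","top"):
    im,d=robot.snapshot(n); cv2.imwrite(f"pics/{n}5.png",im[:,:,::-1])
    P=pts(n,d); S=(P[:,:2]-O)@e; A=(P[:,:2]-O)@a; Z=P[:,2]
    k=(S>5)&(S<195)&(abs(A)<86)&(Z>40)&(Z<95)
    for lo in range(5,195,15):
        q=k&(S>=lo)&(S<lo+15)
        if q.sum()>5: print(n,lo,q.sum(),"A",np.percentile(A[q],[3,50,97]).round(1),"zmax",np.percentile(Z[q],97).round(1),"A at top",np.median(A[q&(Z>np.percentile(Z[q],85))]).round(1))
    k=(S>150)&(S<225)&(abs(A)<80)&(Z>96)&(Z<107); print("rim S",np.percentile(S[k],[3,50,97]).round(1),k.sum())
    for r in robot.silhouettes("rolling_pin",n)[:2]:
        m=r["region"]; q=pts(n,d,m); sa=np.c_[(q[:,:2]-O)@e,(q[:,:2]-O)@a,q[:,2]]; print(n,r["confidence"],r["uv"],m.sum(),np.percentile(sa,[1,50,99],axis=0).round(1).tolist())
E
```

```text
8.1333 [556.40277965 128.79240701 209.0405212 ] [[-0.9988, 0.0487, 0.0008], [0.0487, 0.9988, 0.0], [-0.0008, 0.0, -1.0]] 68.16615767978907 [ 0.23  0.36  0.15  1.36 -0.    0.28]
wrist 5 1132 A [-16.9   3.4  32.5] zmax 88.4 A at top 10.6
wrist 20 1129 A [-17.1   3.3  32.3] zmax 88.5 A at top 10.6
wrist 35 1145 A [-17.2   3.4  31.6] zmax 88.5 A at top 10.5
wrist 50 1129 A [-17.2   3.4  32.6] zmax 88.6 A at top 9.6
wrist 65 1125 A [-17.3   3.2  31.5] zmax 88.5 A at top 9.7
wrist 80 1135 A [-17.7   2.6  30.4] zmax 88.5 A at top 9.1
wrist 95 1139 A [-17.7   2.5  31.3] zmax 88.3 A at top 9.9
wrist 110 1129 A [-17.8   2.5  30.7] zmax 88.3 A at top 9.7
wrist 125 886 A [-16.7   4.8  29.9] zmax 87.8 A at top 9.3
wrist 140 339 A [ 0.3  7.  16.3] zmax 69.8 A at top 8.8
wrist 155 444 A [-2.2  6.3 18.4] zmax 72.2 A at top 8.7
wrist 170 453 A [-2.8  6.2 18.6] zmax 72.8 A at top 7.9
wrist 185 177 A [-1.3  6.6 16.3] zmax 71.1 A at top 8.2
rim S [200.6 206.5 213.5] 3726
wrist 0.81 [375.8, 187.1] 13056 [[-17.6, -17.6, 60.0], [68.4, 3.8, 83.0], [186.8, 33.3, 88.7]]
top 5 130 A [-17.1   1.2  33.4] zmax 90.1 A at top 8.0
top 20 129 A [-17.3   1.5  31.9] zmax 89.8 A at top 7.3
top 35 126 A [-17.1   1.9  33.1] zmax 91.2 A at top 6.6
top 50 129 A [-17.    0.3  32.8] zmax 90.5 A at top 6.9
top 65 129 A [-17.4   0.9  30.9] zmax 90.4 A at top 8.5
top 80 124 A [-17.6   2.2  32.5] zmax 90.4 A at top 8.4
top 95 123 A [-17.6   1.6  30.5] zmax 90.1 A at top 9.6
top 110 128 A [-17.4   0.8  32. ] zmax 90.6 A at top 12.5
top 125 74 A [-16.2   3.5  29.6] zmax 90.3 A at top 7.5
top 140 38 A [ 1.3  8.  17.2] zmax 70.5 A at top 8.9
top 155 50 A [-0.6  6.3 20.6] zmax 72.3 A at top 10.6
top 170 56 A [-2.   7.3 19.7] zmax 75.0 A at top 9.8
top 185 19 A [ 1.2  7.2 15.1] zmax 72.9 A at top 9.5
rim S [200.4 206.6 213.8] 319
top 0.89 [311.8, 184.7] 1251 [[7.1, -18.0, 32.5], [79.8, 3.0, 81.0], [185.7, 32.9, 91.5]]
```

View pics/wrist5.png

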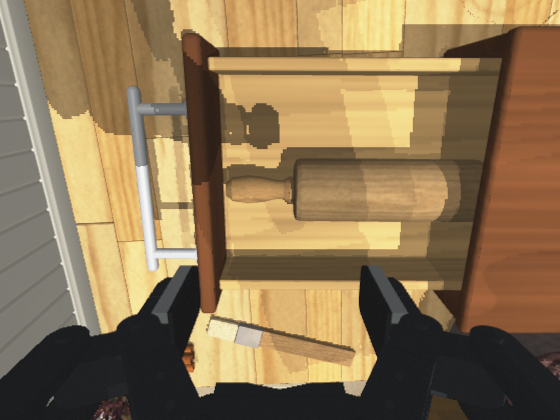

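The drawer is open to its stop (rim S 200–214). The pin lies along the drawer with its barrel front edge at column 295 and its tip at column 225, close to the drawer front. I'll turn the gripper to straddle the barrel.

Call:
{"name": "send_rows", "arguments": {"moves": [{"tx": -0.001,"ty": 0.0224,"tz": 0,"ax": 0,"ay": 0,"az": 0,"jaw": 90},{"tx": -0.001,"ty": 0.0224,"tz": 0,"ax": 0,"ay": 0,"az": 0,"jaw": 90},{"tx": 0,"ty": 0.0224,"tz": 0,"ax": 0,"ay": 0,"az": 0,"jaw": 90},{"tx": 0,"ty": 0,"tz": 0,"ax": 0,"ay": 0,"az": -0.1195,"jaw": 90},{"tx": 0,"ty": 0,"tz": 0,"ax": 0,"ay": 0,"az": -0.1195,"jaw": 90},{"tx": 0,"ty": 0,"tz": 0,"ax": 0,"ay": 0,"az": -0.1195,"jaw": 90},{"tx": 0,"ty": 0,"tz": 0,"ax": 0,"ay": 0,"az": -0.1195,"jaw": 90},{"tx": 0,"ty": 0,"tz": 0,"ax": 0,"ay": 0,"az": -0.1195,"jaw": 90}]}}

```text
time: 9.0
tcp_pos: [562.0, 194.4, 208.4]
tool_rot: [[-0.854, -0.52, 0.0], [-0.52, 0.854, -0.0], [-0.0, -0.0, -1.0]]
contact_force: [-0.4, -0.4, -0.7]
finger_gap: 77.2
finger_force: 0.0
```

Call:
{"name": "send_rows", "arguments": {"moves": [{"tx": 0,"ty": 0,"tz": 0,"ax": 0,"ay": 0,"az": -0.1195,"jaw": 90},{"tx": 0,"ty": 0,"tz": 0,"ax": 0,"ay": 0,"az": -0.1195,"jaw": 90},{"tx": 0,"ty": 0,"tz": 0,"ax": 0,"ay": 0,"az": -0.1195,"jaw": 90},{"tx": 0,"ty": 0,"tz": 0,"ax": 0,"ay": 0,"az": -0.1195,"jaw": 90},{"tx": 0,"ty": 0,"tz": 0,"ax": 0,"ay": 0,"az": -0.1195,"jaw": 90},{"tx": 0,"ty": 0,"tz": 0,"ax": 0,"ay": 0,"az": -0.1195,"jaw": 90},{"tx": 0,"ty": 0,"tz": 0,"ax": 0,"ay": 0,"az": -0.1195,"jaw": 90},{"tx": 0,"ty": 0,"tz": 0,"ax": 0,"ay": 0,"az": -0.1195,"jaw": 90}]}}

```text
time: 9.67
tcp_pos: [562.0, 194.3, 208.5]
tool_rot: [[-0.068, -0.998, 0.0], [-0.998, 0.068, -0.0], [0.0, -0.0, -1.0]]
contact_force: [0.9, 0.5, -0.5]
finger_gap: 76.8
finger_force: 0.0
```

```bash
python3 - <<'E'
from h import *
s=robot.state(); print(s["time"],s["tcp_pos"],s["tool_rot"].round(4).tolist(),s["finger_gap"],s["qpos"].round(2))
O=np.array([556.3,274.1]); e=np.array([-.054,-.9985]); a=np.array([.9985,-.054])
im,d=robot.snapshot("wrist"); cv2.imwrite("pics/w6.png",im[:,:,::-1])
print("tcp S,A",(s["tcp_pos"][:2]-O)@e,(s["tcp_pos"][:2]-O)@a)
P=pts("wrist",d); S=(P[:,:2]-O)@e; A=(P[:,:2]-O)@a; Z=P[:,2]
k=(S>5)&(S<198)&(abs(A)<60)&(Z>50)&(Z<95)
for lo in range(5,195,15):
    q=k&(S>=lo)&(S<lo+15)
    if q.sum()>20: print(lo,q.sum(),np.percentile(A[q],[1,99]).round(1),np.percentile(Z[q],97).round(1),np.median(A[q&(Z>np.percentile(Z[q],85))]).round(1))
print("tipS",np.percentile(S[k],99.9))
k=(S>110)&(S<150)&(abs(A-9)<20)&(Z>80); print("barrel front S",np.percentile(S[k],99))
k=(Z>100)&(Z<285)&(S>40)&(S<100); print("lowest finger z",np.percentile(Z[k],[0.1,1]))
E
```

```text
9.6667 [562.00055631 194.28197714 208.47016293] [[-0.0677, -0.9977, 0.0002], [-0.9977, 0.0677, -0.0001], [0.0, -0.0002, -1.0]] 76.77830086814775 [ 0.33  0.42  0.23  1.38 -0.   -1.17]
tcp S,A 79.39046578274974 10.00217870905972
5 895 [-17.3  36. ] 88.6 9.4
20 941 [-18.2  35.7] 88.6 9.3
35 978 [-17.7  36.1] 88.7 9.3
50 1021 [-17.3  35.8] 88.6 9.2
65 1066 [-17.1  36. ] 88.5 9.1
80 1127 [-17.8  36.3] 88.5 9.9
95 1171 [-17.3  36. ] 88.6 9.8
110 1220 [-16.9  36.5] 88.5 9.7
125 1027 [-15.9  35.3] 87.8 9.7
140 403 [ 1.3 18.7] 69.9 9.6
155 547 [-1.1 20.9] 72.4 9.9
170 599 [-1.7 21.4] 72.9 10.2
185 224 [-0.1 20.3] 71.1 9.4
tipS 192.43516200020542
barrel front S 132.77632267348352
lowest finger z [234.77769003 236.56281062]
```

View pics/w6.png

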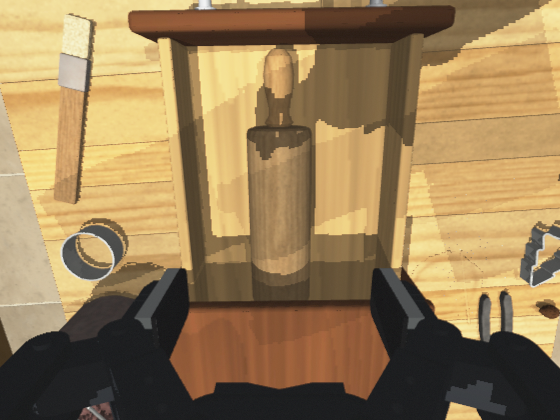

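The pin is straight, at A≈9.6 mm with its middle at S≈50, and centred between the fingers. I'll descend so the pads meet the barrel's mid-height.

Call:
{"name": "send_rows", "arguments": {"moves": [{"tx": 0,"ty": 0,"tz": 0.03,"ax": 0,"ay": 0,"az": -0.0137,"jaw": 90},{"tx": 0,"ty": 0,"tz": 0.034,"ax": 0,"ay": 0,"az": 0,"jaw": 90},{"tx": 0,"ty": 0,"tz": 0.034,"ax": 0,"ay": 0,"az": 0,"jaw": 90},{"tx": 0,"ty": 0,"tz": 0.03,"ax": 0,"ay": 0,"az": 0,"jaw": 90},{"tx": 0,"ty": 0,"tz": 0.025,"ax": 0,"ay": 0,"az": 0,"jaw": 90},{"tx": 0,"ty": 0,"tz": 0.018,"ax": 0,"ay": 0,"az": 0,"jaw": 90},{"tx": 0,"ty": 0,"tz": 0.012,"ax": 0,"ay": 0,"az": 0,"jaw": 90},{"tx": 0,"ty": 0,"tz": 0.007,"ax": 0,"ay": 0,"az": 0,"jaw": 90}]}}

```text
time: 10.38
tcp_pos: [561.1, 194.2, 16.7]
tool_rot: [[-0.062, -0.998, -0.002], [-0.998, 0.062, -0.001], [0.001, 0.002, -1.0]]
contact_force: [-0.6, -0.0, 0.1]
finger_gap: 76.9
finger_force: 0.0
```

Call:
{"name": "send_rows", "arguments": {"moves": [{"tx": 0,"ty": 0,"tz": 0,"ax": 0,"ay": 0,"az": 0,"jaw": 90},{"tx": 0,"ty": 0,"tz": 0,"ax": 0,"ay": 0,"az": 0,"jaw": 40},{"tx": 0,"ty": 0,"tz": 0,"ax": 0,"ay": 0,"az": 0,"jaw": 40},{"tx": 0,"ty": 0,"tz": 0,"ax": 0,"ay": 0,"az": 0,"jaw": 40},{"tx": 0,"ty": 0,"tz": 0,"ax": 0,"ay": 0,"az": 0,"jaw": 40},{"tx": 0,"ty": 0,"tz": 0,"ax": 0,"ay": 0,"az": 0,"jaw": 40},{"tx": 0,"ty": 0,"tz": 0,"ax": 0,"ay": 0,"az": 0,"jaw": 40},{"tx": 0,"ty": 0,"tz": 0,"ax": 0,"ay": 0,"az": 0,"jaw": 40}], "force": 60}}

```text
time: 11.05
tcp_pos: [562.8, 195.2, 19.6]
tool_rot: [[-0.058, -0.998, 0.002], [-0.998, 0.058, 0.001], [-0.001, -0.002, -1.0]]
contact_force: [-0.4, -1.4, 7.5]
finger_gap: 54.6
finger_force: 63.6
```

The pin is gripped (gap 54.6). Next I'll work out the tilt rows.

```bash
python3 - <<'E'
import numpy as np
def tcp(th,S,h):
    u=np.array([np.cos(th),np.sin(th)]); n=np.array([-u[1],u[0]]); return np.array([S,h])+28*u-42*n
N=16
for i in range(N):
    a,b=[np.radians(20*j/N) for j in(i,i+1)]
    d=tcp(b,50,28+33.5*(i+1)/N)-tcp(a,50,28+33.5*i/N); u=np.array([np.cos(a),np.sin(a)]); n=np.array([-u[1],u[0]])
    print(round(d@u/1e3,4),round(-d@n/1e3,4),round(b-a,4))
E
```

```text
0.0009 -0.0027 0.0218
0.001 -0.0027 0.0218
0.001 -0.0027 0.0218
0.001 -0.0027 0.0218
0.0011 -0.0027 0.0218
0.0011 -0.0027 0.0218
0.0012 -0.0027 0.0218
0.0012 -0.0027 0.0218
0.0013 -0.0027 0.0218
0.0013 -0.0027 0.0218
0.0014 -0.0027 0.0218
0.0014 -0.0027 0.0218
0.0015 -0.0026 0.0218
0.0015 -0.0026 0.0218
0.0015 -0.0026 0.0218
0.0016 -0.0026 0.0218
```

Call:
{"name": "send_rows", "arguments": {"moves": [{"tx": 0.0009,"ty": 0,"tz": -0.0027,"ax": 0,"ay": 0.0218,"az": 0,"jaw": 40},{"tx": 0.001,"ty": 0,"tz": -0.0027,"ax": 0,"ay": 0.0218,"az": 0,"jaw": 40},{"tx": 0.001,"ty": 0,"tz": -0.0027,"ax": 0,"ay": 0.0218,"az": 0,"jaw": 40},{"tx": 0.001,"ty": 0,"tz": -0.0027,"ax": 0,"ay": 0.0218,"az": 0,"jaw": 40},{"tx": 0.0011,"ty": 0,"tz": -0.0027,"ax": 0,"ay": 0.0218,"az": 0,"jaw": 40},{"tx": 0.0011,"ty": 0,"tz": -0.0027,"ax": 0,"ay": 0.0218,"az": 0,"jaw": 40},{"tx": 0.0012,"ty": 0,"tz": -0.0027,"ax": 0,"ay": 0.0218,"az": 0,"jaw": 40},{"tx": 0.0012,"ty": 0,"tz": -0.0027,"ax": 0,"ay": 0.0218,"az": 0,"jaw": 40}], "force": 90}}

```text
time: 11.72
tcp_pos: [561.4, 188.1, 40.5]
tool_rot: [[-0.056, -0.998, -0.01], [-0.983, 0.057, -0.176], [0.176, 0.0, -0.984]]
contact_force: [0.3, -0.9, -5.3]
finger_gap: 53.7
finger_force: 95.2
```

Call:
{"name": "send_rows", "arguments": {"moves": [{"tx": 0.0013,"ty": 0,"tz": -0.0027,"ax": 0,"ay": 0.0218,"az": 0,"jaw": 40},{"tx": 0.0013,"ty": 0,"tz": -0.0027,"ax": 0,"ay": 0.0218,"az": 0,"jaw": 40},{"tx": 0.0014,"ty": 0,"tz": -0.0027,"ax": 0,"ay": 0.0218,"az": 0,"jaw": 40},{"tx": 0.0014,"ty": 0,"tz": -0.0027,"ax": 0,"ay": 0.0218,"az": 0,"jaw": 40},{"tx": 0.0015,"ty": 0,"tz": -0.0026,"ax": 0,"ay": 0.0218,"az": 0,"jaw": 40},{"tx": 0.0015,"ty": 0,"tz": -0.0026,"ax": 0,"ay": 0.0218,"az": 0,"jaw": 40},{"tx": 0.0015,"ty": 0,"tz": -0.0026,"ax": 0,"ay": 0.0218,"az": 0,"jaw": 40},{"tx": 0.0016,"ty": 0,"tz": -0.0026,"ax": 0,"ay": 0.0218,"az": 0,"jaw": 40}]}}

```text
time: 12.38
tcp_pos: [561.2, 182.3, 64.1]
tool_rot: [[-0.054, -0.998, -0.02], [-0.938, 0.058, -0.343], [0.344, -0.0, -0.939]]
contact_force: [0.2, 0.8, -4.4]
finger_gap: 53.8
finger_force: 95.2
```

```bash
python3 - <<'E'
from h import *
s=robot.state(); print(s["time"],s["tcp_pos"],s["tool_rot"].round(4).tolist(),s["finger_gap"],s["contact_force"].round(1),s["qpos"].round(2))
O=np.array([556.3,274.1]); e=np.array([-.054,-.9985]); a=np.array([.9985,-.054])
im,d=robot.snapshot("wrist"); cv2.imwrite("pics/w7.png",im[:,:,::-1])
P=pts("wrist",d); S=(P[:,:2]-O)@e; A=(P[:,:2]-O)@a; Z=P[:,2]
for lo in range(0,200,15):
    q=(S>=lo)&(S<lo+15)&(abs(A-9.6)<8)&(Z>60)&(Z<180)
    if q.sum()>20: print(lo,q.sum(),"z med",np.median(Z[q]).round(1),"S med",np.median(S[q]).round(1),"A",np.median(A[q]).round(1))
E
```

```text
12.3833 [561.20161055 182.27009955  64.11193571] [[-0.054, -0.9983, -0.0197], [-0.9375, 0.0575, -0.3432], [0.3437, -0.0001, -0.9391]] 53.76976630698342 [ 0.2  0.8 -4.4] [ 0.48  0.63  0.15  1.28 -0.3  -1.  ]
45 298 z med 124.3 S med 58.9 A 9.7
60 4635 z med 152.5 S med 68.9 A 9.7
75 2502 z med 133.2 S med 82.8 A 9.6
90 2890 z med 138.7 S med 97.8 A 9.6
105 3185 z med 143.7 S med 112.4 A 9.5
120 2284 z med 132.0 S med 127.8 A 9.5
135 3058 z med 135.0 S med 143.2 A 9.7
150 3686 z med 143.7 S med 157.7 A 9.6
165 968 z med 147.0 S med 167.0 A 9.8
```

View pics/w7.png

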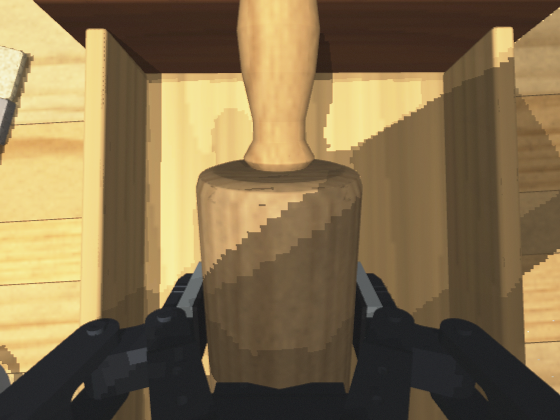

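The pin is held tilted by 20°, with its handle above the drawer front, about 8 mm clear of the top board and no contact force beyond its weight. I'll draw it out along its axis.

Call:
{"name": "send_rows", "arguments": {"moves": [{"tx": 0.004,"ty": 0,"tz": 0,"ax": 0,"ay": 0,"az": 0,"jaw": 40},{"tx": 0.008,"ty": 0,"tz": 0,"ax": 0,"ay": 0,"az": 0,"jaw": 40},{"tx": 0.01,"ty": 0,"tz": 0,"ax": 0,"ay": 0,"az": 0,"jaw": 40},{"tx": 0.01,"ty": 0,"tz": 0,"ax": 0,"ay": 0,"az": 0,"jaw": 40},{"tx": 0.01,"ty": 0,"tz": 0,"ax": 0,"ay": 0,"az": 0,"jaw": 40},{"tx": 0.01,"ty": 0,"tz": 0,"ax": 0,"ay": 0,"az": 0,"jaw": 40},{"tx": 0.01,"ty": 0,"tz": 0,"ax": 0,"ay": 0,"az": 0,"jaw": 40},{"tx": 0.01,"ty": 0,"tz": 0,"ax": 0,"ay": 0,"az": 0,"jaw": 40}]}}

```text
time: 13.1
tcp_pos: [557.2, 113.5, 89.0]
tool_rot: [[-0.055, -0.998, -0.02], [-0.938, 0.058, -0.341], [0.342, -0.0, -0.94]]
contact_force: [-1.4, -0.1, -4.6]
finger_gap: 54.2
finger_force: 95.3
```

Call:
{"name": "send_rows", "arguments": {"moves": [{"tx": 0.01,"ty": 0,"tz": 0,"ax": 0,"ay": 0,"az": 0,"jaw": 40},{"tx": 0.01,"ty": 0,"tz": 0,"ax": 0,"ay": 0,"az": 0,"jaw": 40},{"tx": 0.01,"ty": 0,"tz": 0,"ax": 0,"ay": 0,"az": 0,"jaw": 40},{"tx": 0.01,"ty": 0,"tz": 0,"ax": 0,"ay": 0,"az": 0,"jaw": 40},{"tx": 0.01,"ty": 0,"tz": 0,"ax": 0,"ay": 0,"az": 0,"jaw": 40},{"tx": 0.01,"ty": 0,"tz": 0,"ax": 0,"ay": 0,"az": 0,"jaw": 40},{"tx": 0.008,"ty": 0,"tz": 0,"ax": 0,"ay": 0,"az": 0,"jaw": 40},{"tx": 0.004,"ty": 0,"tz": 0,"ax": 0,"ay": 0,"az": 0,"jaw": 40}]}}

```text
time: 13.77
tcp_pos: [553.4, 46.0, 113.6]
tool_rot: [[-0.055, -0.998, -0.02], [-0.938, 0.058, -0.341], [0.342, -0.0, -0.94]]
contact_force: [-0.3, 0.0, -4.7]
finger_gap: 53.6
finger_force: 95.3
```

Call:
{"name": "send_rows", "arguments": {"moves": [{"tx": 0.0034,"ty": 0,"tz": -0.0094,"ax": 0,"ay": 0,"az": 0,"jaw": 40},{"tx": 0.0048,"ty": 0,"tz": -0.0132,"ax": 0,"ay": 0,"az": 0,"jaw": 40},{"tx": 0.0048,"ty": 0,"tz": -0.0132,"ax": 0,"ay": 0,"az": 0,"jaw": 40},{"tx": 0.0048,"ty": 0,"tz": -0.0132,"ax": 0,"ay": 0,"az": 0,"jaw": 40},{"tx": 0.0048,"ty": 0,"tz": -0.0132,"ax": 0,"ay": 0,"az": 0,"jaw": 40},{"tx": 0.0048,"ty": 0,"tz": -0.0132,"ax": 0,"ay": 0,"az": 0,"jaw": 40},{"tx": 0.0048,"ty": 0,"tz": -0.0132,"ax": 0,"ay": 0,"az": 0,"jaw": 40},{"tx": 0.0048,"ty": 0,"tz": -0.0132,"ax": 0,"ay": 0,"az": 0,"jaw": 40}]}}

```text
time: 14.43
tcp_pos: [553.3, 47.6, 222.6]
tool_rot: [[-0.054, -0.998, -0.019], [-0.938, 0.057, -0.341], [0.342, -0.0, -0.94]]
contact_force: [-0.0, 0.3, -4.6]
finger_gap: 53.8
finger_force: 95.6
```

Call:
{"name": "send_rows", "arguments": {"moves": [{"tx": 0,"ty": 0,"tz": 0,"ax": 0,"ay": -0.0437,"az": 0,"jaw": 40},{"tx": 0,"ty": 0,"tz": 0,"ax": 0,"ay": -0.0437,"az": 0,"jaw": 40},{"tx": 0,"ty": 0,"tz": 0,"ax": 0,"ay": -0.0437,"az": 0,"jaw": 40},{"tx": 0,"ty": 0,"tz": 0,"ax": 0,"ay": -0.0437,"az": 0,"jaw": 40},{"tx": 0,"ty": 0,"tz": 0,"ax": 0,"ay": -0.0437,"az": 0,"jaw": 40},{"tx": 0,"ty": 0,"tz": 0,"ax": 0,"ay": -0.0437,"az": 0,"jaw": 40},{"tx": 0,"ty": 0,"tz": 0,"ax": 0,"ay": -0.0437,"az": 0,"jaw": 40},{"tx": 0,"ty": 0,"tz": 0,"ax": 0,"ay": -0.0437,"az": 0,"jaw": 40}]}}

```text
time: 15.1
tcp_pos: [553.4, 47.5, 222.1]
tool_rot: [[-0.057, -0.998, 0.001], [-0.998, 0.057, 0.003], [-0.003, -0.001, -1.0]]
contact_force: [0.2, 0.3, -5.3]
finger_gap: 54.0
finger_force: 95.5
```

```bash
cat > chk.py <<'E'
from h import *
s=robot.state(); print(s["time"],s["tcp_pos"],s["tool_rot"].round(4).tolist(),s["finger_gap"],s["contact_force"].round(1),s["qpos"].round(2))
O=np.array([556.3,274.1]); e=np.array([-.054,-.9985]); a=np.array([.9985,-.054])
for n in("wrist","top","side"):
    im,d=robot.snapshot(n); cv2.imwrite(f"pics/{n}_c{s['time']:.0f}.png",im[:,:,::-1])
    P=pts(n,d); S=(P[:,:2]-O)@e; A=(P[:,:2]-O)@a; Z=P[:,2]
    t=(s["tcp_pos"][:2]-O)@e; A0=(s["tcp_pos"][:2]-O)@a
    for lo in range(-180,130,15):
        q=(S>=t+lo)&(S<t+lo+15)&(abs(A-A0)<(6 if n!="side" else 30))&(Z>200)&(Z<310)
        if q.sum()>12: print(n,lo,q.sum(),"z",np.percentile(Z[q],[5,50,95]).round(1))
    k=(S>150)&(S<230)&(abs(A)<80)&(Z>96)&(Z<107); print("rim S",np.percentile(S[k],[3,97]).round(1) if k.sum() else 0)
E
python3 chk.py
```

```text
15.1 [553.37927459  47.49862364 222.12483561] [[-0.057, -0.9984, 0.0007], [-0.9984, 0.057, 0.0027], [-0.0027, -0.0005, -1.0]] 54.01134811305826 [ 0.2  0.3 -5.3] [ 0.08  0.33  0.14  1.38  0.   -1.43]
wrist -15 951 z [289.2 290.2 291. ]
wrist 0 1635 z [289.2 290.1 291. ]
wrist 15 1861 z [289.2 290.1 291.1]
wrist 30 2122 z [289.2 290.1 291.1]
wrist 45 2802 z [271.8 288.6 290.8]
wrist 60 2024 z [269.  270.9 273.2]
wrist 75 2313 z [270.8 272.9 274.7]
wrist 90 2286 z [272.8 274.3 275.6]
rim S [202.1 214.7]
top -180 16 z [258.7 268.1 272.7]
top -165 33 z [267.1 272.1 274.8]
top -150 38 z [269.3 273.2 276. ]
top -135 35 z [265.1 269.3 272.9]
top -120 46 z [267.4 273.8 289.4]
top -105 39 z [286.8 289.1 292. ]
top -90 35 z [287.  289.2 291.6]
top -75 32 z [286.1 289.4 292.7]
top -60 38 z [285.1 289.8 293.1]
top -45 39 z [286.9 289.6 292.5]
top -30 33 z [287.  289.6 293.2]
top -15 22 z [286.3 289.2 291.7]
top 45 16 z [282.7 288.8 291.8]
top 60 33 z [266.4 270.2 273.2]
top 75 35 z [267.  272.2 275.3]
top 90 34 z [270.5 273.1 277.1]
top 105 20 z [265.6 271.7 273.3]
rim S [200.1 213.9]
side -165 37 z [254.8 267.7 272.7]
side -150 56 z [256.3 268.4 272.7]
side -135 22 z [256.8 267.3 270.6]
side -120 14 z [254.3 276.8 287.2]
side -105 105 z [249.2 274.8 288.4]
side -90 92 z [247.4 273.4 285.9]
side -75 77 z [246.9 267.4 280.2]
side -60 42 z [247.2 259.4 272.4]
side -45 37 z [242.5 256.2 264.7]
side -30 23 z [249.5 260.3 286.6]
side -15 62 z [278.5 290.8 308.2]
side 0 187 z [251.7 286.3 305.2]
side 15 195 z [252.1 281.8 307.6]
side 30 160 z [250.7 278.2 289.5]
side 45 405 z [241.8 270.7 288.5]
side 60 71 z [256.3 267.4 272.6]
side 75 53 z [260.  269.5 274. ]
side 90 83 z [257.5 269.6 275.1]
side 105 99 z [256.2 265.9 273.5]
rim S [202.  215.8]
```

The pin is level (barrel top 290 mm along its whole length), clear of everything, and the drawer is still at its stop. I'll bring the pin back partly over the unit and lower it 8 mm.

Call:
{"name": "send_rows", "arguments": {"moves": [{"tx": -0.006,"ty": 0,"tz": 0,"ax": 0,"ay": 0,"az": 0,"jaw": 40},{"tx": -0.012,"ty": 0,"tz": 0.001,"ax": 0,"ay": 0,"az": 0,"jaw": 40},{"tx": -0.015,"ty": 0,"tz": 0.001,"ax": 0,"ay": 0,"az": 0,"jaw": 40},{"tx": -0.015,"ty": 0,"tz": 0.001,"ax": 0,"ay": 0,"az": 0,"jaw": 40},{"tx": -0.015,"ty": 0,"tz": 0.001,"ax": 0,"ay": 0,"az": 0,"jaw": 40},{"tx": -0.015,"ty": 0,"tz": 0.001,"ax": 0,"ay": 0,"az": 0,"jaw": 40},{"tx": -0.015,"ty": 0,"tz": 0.001,"ax": 0,"ay": 0,"az": 0,"jaw": 40},{"tx": -0.015,"ty": 0,"tz": 0.001,"ax": 0,"ay": 0,"az": 0,"jaw": 40}]}}

```text
time: 15.92
tcp_pos: [559.2, 157.4, 214.1]
tool_rot: [[-0.056, -0.998, -0.0], [-0.998, 0.056, 0.0], [-0.0, 0.0, -1.0]]
contact_force: [0.7, -0.2, -5.0]
finger_gap: 54.0
finger_force: 95.5
```

Call:
{"name": "send_rows", "arguments": {"moves": [{"tx": -0.015,"ty": 0,"tz": 0.001,"ax": 0,"ay": 0,"az": 0,"jaw": 40},{"tx": -0.015,"ty": 0,"tz": 0,"ax": 0,"ay": 0,"az": 0,"jaw": 40},{"tx": -0.015,"ty": 0,"tz": 0,"ax": 0,"ay": 0,"az": 0,"jaw": 40},{"tx": -0.015,"ty": 0,"tz": 0,"ax": 0,"ay": 0,"az": 0,"jaw": 40},{"tx": -0.012,"ty": 0,"tz": 0,"ax": 0,"ay": 0,"az": 0,"jaw": 40},{"tx": -0.006,"ty": 0,"tz": 0,"ax": 0,"ay": 0,"az": 0,"jaw": 40},{"tx": 0,"ty": 0,"tz": 0,"ax": 0,"ay": 0,"az": 0,"jaw": 40},{"tx": 0,"ty": 0,"tz": 0,"ax": 0,"ay": 0,"az": 0,"jaw": 40}]}}

```text
time: 16.58
tcp_pos: [564.1, 232.9, 213.4]
tool_rot: [[-0.057, -0.998, -0.0], [-0.998, 0.057, 0.0], [-0.0, 0.0, -1.0]]
contact_force: [0.1, 0.3, -4.0]
finger_gap: 54.0
finger_force: 95.5
```

```bash
python3 chk.py | grep -v side
```

```text
16.5833 [564.11887148 232.85825863 213.3678473 ] [[-0.0573, -0.9984, -0.0001], [-0.9984, 0.0573, 0.0004], [-0.0004, 0.0001, -1.0]] 54.00646888453536 [ 0.1  0.3 -4. ] [ 0.39  0.45  0.29  1.41  0.   -1.12]
wrist -15 1024 z [280.5 281.4 282.2]
wrist 0 2604 z [280.7 281.9 309.4]
wrist 15 1870 z [280.6 281.5 282.4]
wrist 30 2147 z [280.6 281.5 282.5]
wrist 45 2761 z [263.3 279.7 282.2]
wrist 60 2014 z [260.5 262.5 264.5]
wrist 75 2330 z [262.6 264.8 266.5]
wrist 90 2189 z [264.5 266.  267.3]
rim S 0
top -165 36 z [259.1 263.1 265.9]
top -150 34 z [260.7 262.4 266.3]
top -135 34 z [255.6 260.2 264.6]
top -120 33 z [257.2 262.6 281.1]
top -105 34 z [276.9 278.9 283.6]
top -90 34 z [276.5 280.8 283.9]
top -75 32 z [277.5 279.8 282.5]
top -60 36 z [276.6 280.5 283.2]
top -45 36 z [277.  280.2 284.1]
top -30 37 z [278.1 280.7 282.9]
top 30 30 z [277.8 280.7 283.5]
top 45 30 z [264.2 280.  283.8]
top 60 30 z [258.6 262.3 264. ]
top 75 29 z [261.1 263.6 268. ]
rim S [200.2 210.4]
rim S [201.7 215.4]
```

```bash
ls pics
```

```text
both.png
s4.png
side0.png
side_c15.png
side_c17.png
top0.png
top5.png
top_c15.png
top_c17.png
w1.png
w2.png
w3.png
w6.png
w7.png
wrist5.png
wrist_c15.png
wrist_c17.png
```

View pics/side_c17.png

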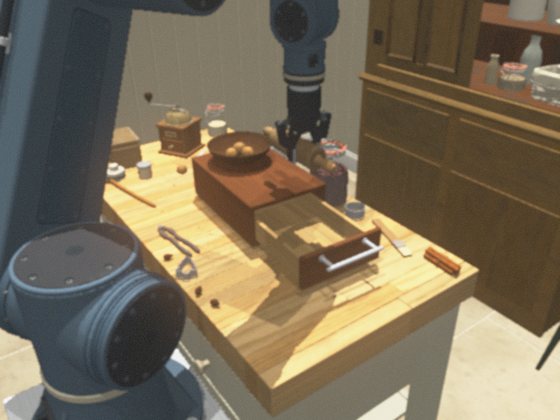

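The drawer is fully open (front near pixel (340,260)). The pin is held level above the unit's front (around (300,145)), and everything else stands where it was. Handing in.

```bash
python3 -c "
from station import robot
print(robot.close_job())"
```

```text
the job is handed in; nothing more can be done
None
```

The job is handed in: the drawer is open to its stop, the pin was drawn out tilted, and it is held level about 10 cm above the unit's top with nothing else disturbed.

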